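# Park the bench tumbler with its valve stem up

## Task

Park the hand-turned tumbler for venting: with the fingertips push its steel spokes round, gently and without grasping anything, until the brass valve stem points straight up, then move clear. Push only on the four spokes, not on the stem or the drum, do not send the wheel spinning, and leave the other things on the bench where they stand.

Things in the scene. Friction and masses are not known exactly. Their poses are not given: they have to be found in the camera images.
- stand: grey stand bolted to the bench: base 130 x 120 x 12 mm, one pillar 30 x 40 mm, 194 mm high, behind the wheel. Origin: centre of the underside, on the bench top. x: level, along the axle from drum to pillar (away from the robot within 20 degrees); z up. The axle is level, 170 mm above the bench. Wheel origin at (-50, 0, 170) mm in this frame
- wheel: turning part: aluminium drum (90 mm diameter, 50 mm long, centred on the origin), four steel spokes and a valve stem: a star in one upright plane, 72 degrees apart. Spokes 13 mm thick, reaching 120 mm from the axle. Origin on the axle in the spokes' plane; x along the axle as the stand's x; z outward along the stem. Turns either way; 2 N on a spoke 100 mm out turns it; stays where left
- stem_tip (a point): end of the valve stem: brass, 9 mm thick, with a 13 mm black cap, thinner and shorter than the spokes, from the drum out to this point, 95 mm from the axle along the wheel's z. It points straight up when that z does
- spoke1_tip (a point): free round end of one of the four steel spokes, 120 mm from the axle; in the frame of wheel at (0, 114, 37) mm
- spoke2_tip (a point): free round end of one of the four steel spokes, 120 mm from the axle; in the frame of wheel at (0, 71, -97) mm
- spoke3_tip (a point): free round end of one of the four steel spokes, 120 mm from the axle; in the frame of wheel at (0, -71, -97) mm
- spoke4_tip (a point): free round end of one of the four steel spokes, 120 mm from the axle; in the frame of wheel at (0, -114, 37) mm
- grommet: bystander: black rubber ring 33 mm across, 14 mm high, beside the stand; origin at its underside
- petri_1: bystander: clear dish 62 mm across, 13 mm high, in front of the stand; origin at its underside
- vial: bystander: small white lidded vial 36 mm across, 46 mm high; origin at its underside
- canister: bystander: white canister with a ribbed lid, 54 mm across, 92 mm high; origin at its underside
- battery_9v: bystander: block battery 50 x 27 x 18 mm; origin at its underside
- steel_cup: bystander: turned steel cup 45 mm across, 52 mm high; origin at its underside

How it is judged:
At the end, for the whole second after the job is handed in: the valve stem points straight up to within 0.1 rad (about 6 degrees), the wheel is at rest, and each bystander is within 20 mm of where it stood (angle between wheel's own z axis and vertical below 0.1 rad and angular speed of wheel below 0.05 rad/s and distance of each of grommet, petri_1, vial, canister, battery_9v, steel_cup from where it was at the start of the episode below 0.02 m); the robot touches nothing.
It fails at once if the fingers or arm push on the valve stem (over 1.5 N) (contact force between any of the fingers, the arm and wheel_c1 above 1.5 N).
It fails at once if the fingers or arm push on the drum (over 3 N) (contact force between any of the fingers, the arm and wheel_c0 above 3 N).
It fails at once if a spoke is gripped or shoved hard (over 20 N between robot and wheel) (contact force between any of the fingers, the arm and wheel above 20 N).
It fails at once if the wheel is sent spinning (over 6 rad/s) (angular speed of wheel above 6 rad/s).
It fails at once if a bystander is moved over 20 mm or lifted over 10 mm (distance of any of grommet, petri_1, vial, canister, battery_9v, steel_cup from where it was at the start of the episode above 0.02 m or height (world z) of any of grommet, petri_1, vial, canister, battery_9v, steel_cup above 0.012 m).
It also fails if it takes over 64 s, if anything falls off the work surface, if the arm or the gripper's body presses on something with over 40 N, if the wrist force passes 120 N, or if a joint passes its speed limit or range.

## Robot

A 6-joint arm with a two-finger parallel gripper is mounted at the origin on the work surface; the furniture and walls round the work are solid. World frame = base frame: x ahead of the robot, y to its left, z up, the work surface at z = 0. Lengths are in m, angles in rad, forces in N, time in s.
With the tool pointing down it reaches from about 0.275 to 0.75 m from the base axis. Payload 10.2 kg.
Tool frame: the origin (TCP) lies at the very end of the fingers, on their centre line; the grasp point (between the pads) lies 19 mm behind it; x points along the fingers, z is the direction in which the jaws open and shut, and the axes are right-handed (so a half turn about x gives the same grasp; the last joint's range is limited). The gripper opens to 85 mm and grips with 20 to 120 N. Pads are 22 mm wide; open, the fingers measure 114 mm over their backs; the gripper's body (76 mm by 85 mm) begins 54 mm behind the grasp point. The pads swing forward as they close: fully open they stand 13 mm farther back than shut.
Start: joints at [-1.376, 0.313, 1.498, -0, 1.331, -0.223], TCP at [0.213, -0.48, 0.231] pointing down, gripper open.
Joint ranges: [-2.94, 2.94], [-0.97, 2.17], [0.19, 2.56], [-1.23, 4.37], [0.02, 3.11], [-2.88, 2.88]. Speed limits (rad/s): [2.39, 2.39, 3.01, 3.14, 3.14, 3.14].

## Interface

Orientations are given as a rotation vector (axis times angle).
In Python, from station import bot gives the robot as it stands.
- The arm moves only by the tool servo_tool, never from a script. Its argument "rows" is a list of rows, each an object with "translation": the shift along the tool's x, y, z in cm, a list of three; "rot": the turn, a rotation vector about the tool's x, y, z in degrees, a list of three; "grip": the finger opening in cm, from 0 to 8.54. A call has exactly 5 rows; each row is the pose to reach, as a shift and turn from the pose commanded when the call began, along the tool's axes at that moment; what a row does not reach only later rows make up. A row lasts 1/10 s, in which the tool goes at most 50 mm and 8.59 degrees, less where a joint would pass 70% of its speed; a pose out of reach is approached as far as the arm can. A call with a gripper value outside its range is refused whole. The fingers move at their own pace and stop on an object; "grip_force" is the grip in N (left out, the last holds). Time passes only in rows, so rows that repeat a pose let the fingers close, or fill a call up. It gives the time, the measured TCP pose, the force and the opening at its end, in the units of the state.
- bot.state(): the state, without advancing time (a new reading comes with each control period).
- bot.camera(name): name is "scene" or "top" or "wrist"; returns the picture (420x560x3 uint8, red, green, blue); there is no depth.
- bot.get_calibration(name): a dict with "fx", "fy", "cx", "cy" (pixels), "k1" (the pictures are not rectified: a ray, as slopes to the right and down, at radius r is drawn at 1 + k1 r^2 times it, then the intrinsics apply), "xyz" and "rotation" of the camera in the world; the wrist camera has in their place "mount" (4x4, takes a point from camera to tool coordinates, whose origin is the TCP and whose axes are the tool frame's). Camera axes: x right, y up, looking along -z (the intrinsics and any distortion apply to the point x, -y, -z); pixel columns grow to the right and rows downward; lengths in m; the calibration is good to about 2 mm. A picture is of the moment at which its call begins: read the wrist's pose just before it. get_calibration takes no time and is no camera call.
- bot.job_done(): hands the job in, once; it reports no verdict.
The state is a dict: "clock": time; "qpos": joint angles; "dq": joint speeds; "tau": joint torques, N m; "ee_pos": TCP position; "eef_rot": TCP orientation; "force": force on the tool from outside, world axes, zero at the start; "torque": the same for the moment, N m; "gripper_width": finger opening in m.
Only numpy, scipy, OpenCV 4.12 (cv2) and the standard library are available. Lean on these libraries where they do the work, as an engineer would, in place of code of your own. Each camera call takes 0.05 s, during which the arm holds its last target.

## Working session

There is one attempt and no reset: what is moved stays moved. The work goes in short steps, Python scripts to look and compute and a tool call to move; the robot and the scene stay as the last step left them, time stands still between calls to the robot, and variables do not carry over. Pictures are saved under pics/ and viewed, and the job is handed in when it is done.

Besides the shell and the picture viewer there is one more tool, called after "Request:" by a JSON object that holds its "name" and its "arguments". servo_tool: Moves the arm, as the interface text tells. Its arguments: {"type":"object","properties":{"rows":{"type":"array","items":{"type":"object","properties":{"translation":{"type":"array","items":{"type":"number"}},"rot":{"type":"array","items":{"type":"number"}},"grip":{"type":"number"}}}},"grip_force":{"type":"number"}},"required":["rows"]}

```bash
mkdir -p pics; ls; python3 - <<'E'
from station import bot
import cv2
s=bot.state();print(s)
for n in("scene","top","wrist"):
    print(n,bot.get_calibration(n))
    cv2.imwrite(f"pics/{n}0.png",bot.camera(n)[:,:,::-1])
E
```

```text
pics
{'clock': 0.0, 'qpos': array([-1.37642597e+00,  3.13426674e-01,  1.49840974e+00, -1.13487339e-05,
        1.33102264e+00, -2.23430264e-01]), 'dq': array([ 0.00044467, -0.00058633,  0.00112294, -0.00108825,  0.00214019,
        0.0001375 ]), 'tau': array([ 7.11799839e-04, -4.12273872e+01, -2.59737754e+01, -1.23348327e-04,
        4.18651354e-03, -2.18665043e-06]), 'ee_pos': array([ 0.2129409 , -0.47959879,  0.23075731]), 'eef_rot': array([ 0.89703326,  1.37927792, -0.8955522 ]), 'force': array([ 1.3354281 , -0.24380485, -0.09370184]), 'torque': array([ 0.02227791, -0.03272771, -0.03882287]), 'gripper_width': 0.08519834625249319}
scene {'fx': 444.5225890941852, 'fy': 444.5225890941852, 'cx': 287.04675260778913, 'cy': 209.12453866109783, 'k1': -0.12855891529697402, 'xyz': array([-0.30550865, -0.5838941 ,  1.06639438]), 'rotation': array([ 0.70355359, -0.41070048, -0.95344986])}
top {'fx': 432.88207584846003, 'fy': 432.88207584846003, 'cx': 282.02359439037554, 'cy': 212.9678545627249, 'k1': 0.015227396847123632, 'xyz': array([ 0.32603401, -0.13007774,  1.36878077]), 'rotation': array([ 0.07679954, -0.0949216 , -1.54233461])}
wrist {'fx': 334.315244020761, 'fy': 334.315244020761, 'cx': 277.7464701897637, 'cy': 206.87752092810445, 'k1': -0.06474804468940705, 'mount': array([[-5.16817518e-04,  3.15528310e-01, -9.48916023e-01,
        -1.42306850e-01],
       [ 1.12880516e-04,  9.48916162e-01,  3.15528295e-01,
         8.13349716e-02],
       [ 9.99999860e-01,  5.59564204e-05, -5.26033494e-04,
        -8.81071016e-04],
       [ 0.00000000e+00,  0.00000000e+00,  0.00000000e+00,
         1.00000000e+00]])}
```

View pics/scene0.png

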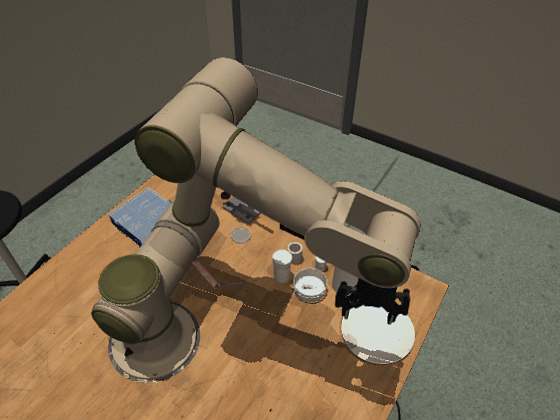

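View pics/top0.png

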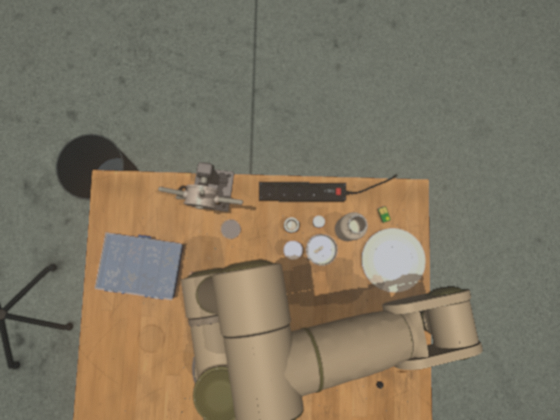

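View pics/wrist0.png

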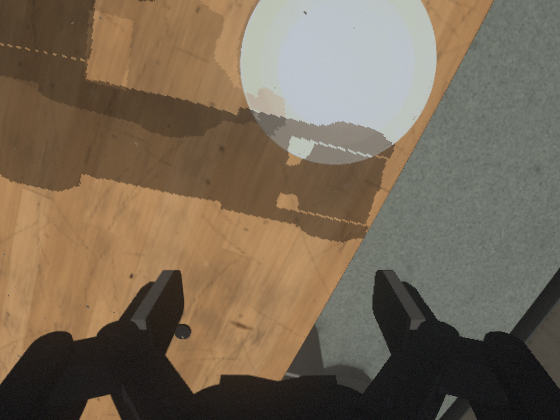

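The top view shows the wheel near (203,195), with spokes pointing left to (160,190) and right to (253,207). The arm hides it in the scene view, so I'll zoom into the top view.

```bash
cat > h.py <<'E'
import numpy as np, cv2
from scipy.spatial.transform import Rotation as R
from station import bot
def cam(n,s=None):
    c=bot.get_calibration(n)
    if n=="wrist":
        T=np.eye(4);s=s or bot.state();T[:3,:3]=R.from_rotvec(s["eef_rot"]).as_matrix();T[:3,3]=s["ee_pos"]
        M=T@c["mount"]
    else:
        M=np.eye(4);M[:3,:3]=R.from_rotvec(c["rotation"]).as_matrix();M[:3,3]=c["xyz"]
    return c,M
def proj(P,cm):
    c,M=cm;p=(np.atleast_2d(P)-M[:3,3])@M[:3,:3]
    u=p[:,0]/-p[:,2];v=-p[:,1]/-p[:,2];k=1+c["k1"]*(u*u+v*v)
    return np.c_[c["cx"]+c["fx"]*u*k,c["cy"]+c["fy"]*v*k]
def ray(px,cm):
    c,M=cm
    a=cv2.undistortPoints(np.array([[px]],float),np.array([[c["fx"],0,c["cx"]],[0,c["fy"],c["cy"]],[0,0,1]]),np.array([c["k1"],0,0,0.]))[0,0]
    d=M[:3,:3]@np.array([a[0],-a[1],-1]);return M[:3,3],d/np.linalg.norm(d)
def onz(px,cm,z):
    o,d=ray(px,cm);return o+d*(z-o[2])/d[2]
def onplane(px,cm,p,n):
    o,d=ray(px,cm);return o+d*(np.dot(p-o,n)/np.dot(d,n))
E
python3 - <<'E'
from h import *
im=cv2.imread("pics/top0.png")
cv2.imwrite("pics/topz.png",cv2.resize(im[150:250,140:270],None,fx=6,fy=6,interpolation=cv2.INTER_CUBIC))
im=cv2.imread("pics/scene0.png")
cv2.imwrite("pics/scz.png",cv2.resize(im[170:270,200:330],None,fx=6,fy=6,interpolation=cv2.INTER_CUBIC))
c=cam("top")
for n,px,z in [("L",(160,190),.2),("R",(253,207),.2),("hub",(203,195),.2),("petri",(231,228),.013)]: print(n,onz(px,c,z).round(3))
E
```

```text
L [0.509 0.191 0.2  ]
R [ 0.469 -0.063  0.2  ]
hub [0.498 0.074 0.2  ]
petri [0.424 0.015 0.013]
```

View pics/topz.png

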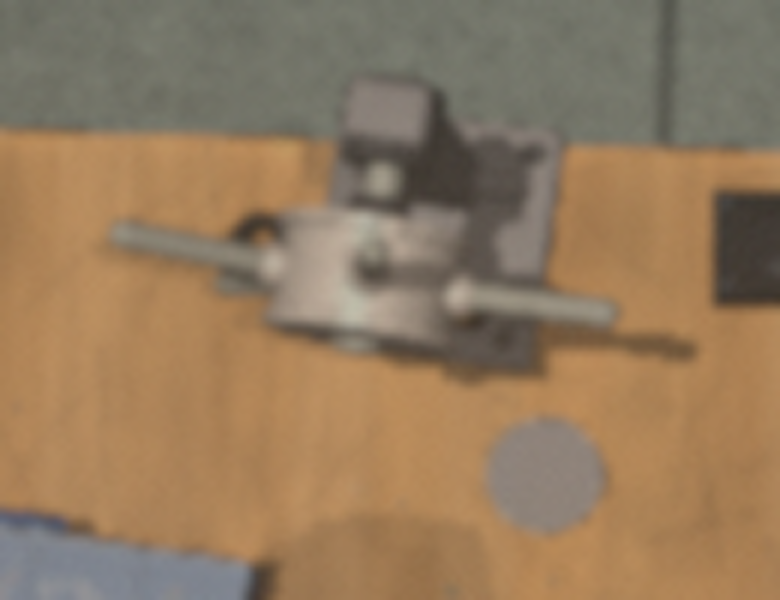

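View pics/scz.png

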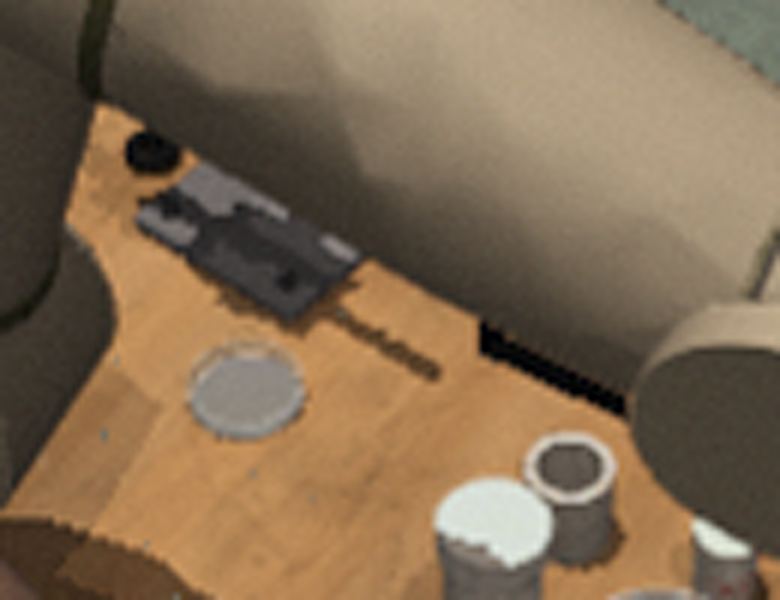

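```bash
python3 - <<'E'
from h import *
s=bot.state();A=R.from_rotvec(s["eef_rot"]).as_matrix();print(A.round(3))
c=cam("top")
P=onz((140+390/6,150+110/6),c,.194)  # pillar top
print("pillar",P.round(3))
for n,px in [("drumfrontmid",(355,340)),("axle",(383,180)),("up",(372,258))]:
    print(n,onz((140+px[0]/6,150+px[1]/6),c,.17 if n!="up" else .28).round(3))
# stand base corners at z .012
for px in [(555,135),(540,370)]: print(onz((140+px[0]/6,150+px[1]/6),c,.012).round(3))
# target orientation: forward tilt 50deg
E
```

```text
[[-0.     0.914  0.406]
 [ 0.001  0.406 -0.914]
 [-1.     0.    -0.001]]
pillar [0.573 0.073 0.194]
drumfrontmid [0.47  0.089 0.17 ]
axle [0.545 0.079 0.17 ]
up [0.491 0.063 0.28 ]
[0.601 0.017 0.012]
[0.475 0.02  0.012]
```

Request:
{"name": "servo_tool", "arguments": {"rows": [{"translation": [-1, 2.6, -4], "rot": [5, 0, 0], "grip": 0}, {"translation": [-2, 5.2, -8], "rot": [10, 0, 0], "grip": 0}, {"translation": [-3, 7.8, -12], "rot": [15, 0, 0], "grip": 0}, {"translation": [-4, 10.4, -16], "rot": [20, 0, 0], "grip": 0}, {"translation": [-5, 13, -20], "rot": [24, 0, 0], "grip": 0}]}}

```text
clock: 0.65
ee_pos: [0.2505, -0.2423, 0.2814]
eef_rot: [1.213, 1.207, -1.213]
force: [1.4, 0.1, 0.3]
gripper_width: 0.0124
```

Request:
{"name": "servo_tool", "arguments": {"rows": [{"translation": [-1, 0.4, -4], "rot": [0, 0, 5], "grip": 0}, {"translation": [-2, 0.8, -8], "rot": [0, 0, 10], "grip": 0}, {"translation": [-3, 1.2, -12], "rot": [0, 0, 15], "grip": 0}, {"translation": [-4, 1.6, -16], "rot": [0, 0, 20], "grip": 0}, {"translation": [-5, 2, -20], "rot": [0, 0, 25], "grip": 0}]}}

```text
clock: 1.15
ee_pos: [0.2708, -0.0428, 0.3316]
eef_rot: [1.387, 0.878, -0.88]
force: [0.5, 0.5, 0.2]
gripper_width: -0.0
```

```bash
python3 - <<'E'
from h import *
s=bot.state();A=R.from_rotvec(s["eef_rot"]).as_matrix();print(s["clock"],s["qpos"],s["ee_pos"]);print(A.round(3))
print((A.T@(np.array([.28,.07,.38])-s["ee_pos"])*100).round(2))
cv2.imwrite("pics/w1.png",bot.camera("wrist")[:,:,::-1])
E
```

```text
1.15 [-1.02412479 -0.68646355  2.10493437  0.37345911  1.48849695  0.5614408 ] [ 0.27083305 -0.04276984  0.33158262]
[[ 0.426  0.905 -0.001]
 [-0.001 -0.001 -1.   ]
 [-0.905  0.426  0.   ]]
[ -4.     2.88 -11.28]
```

View pics/w1.png

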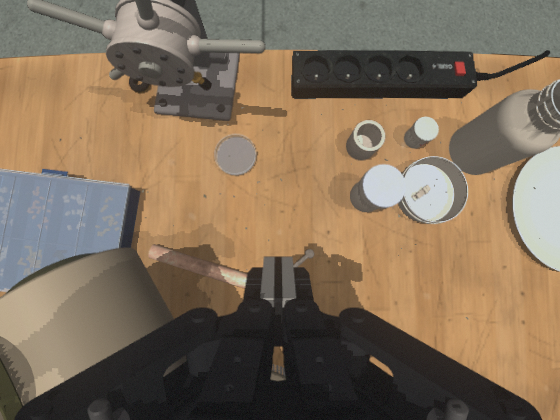

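The front view shows the hub at (150,66). Steel spokes point up (148,10), left (35,5) and right (262,46), and the brass stem points to the lower right (205,83). The wheel must therefore turn counterclockwise by about 144°, pushing the top spokes to the left. I'll take a better view first.

Request:
{"name": "servo_tool", "arguments": {"rows": [{"translation": [-0.4, 0.4, -2.2], "rot": [0, 0, 4], "grip": 0}, {"translation": [-0.8, 0.8, -4.4], "rot": [0, 0, 8], "grip": 0}, {"translation": [-1.2, 1.2, -6.6], "rot": [0, 0, 12], "grip": 0}, {"translation": [-1.6, 1.6, -8.8], "rot": [0, 0, 16], "grip": 0}, {"translation": [-2, 2, -11], "rot": [0, 0, 20], "grip": 0}]}}

```text
clock: 1.7
ee_pos: [0.2805, 0.0596, 0.3562]
eef_rot: [1.481, 0.62, -0.632]
force: [0.3, -0.4, -0.9]
gripper_width: 0.0001
```

```bash
python3 - <<'E'
from h import *
s=bot.state();A=R.from_rotvec(s["eef_rot"]).as_matrix();print(s["clock"],s["qpos"],s["ee_pos"]);print(A.round(3))
im=bot.camera("wrist")[:,:,::-1]
cv2.imwrite("pics/w2.png",im);np.savez("w2.npz",p=s["ee_pos"],r=s["eef_rot"])
im=bot.camera("scene")[:,:,::-1];cv2.imwrite("pics/s2.png",im)
im=bot.camera("top")[:,:,::-1];cv2.imwrite("pics/t2.png",im)
E
```

```text
1.7 [-0.79621095 -0.96669832  2.21528032  0.53260137  1.32971536  0.80545701] [0.28053939 0.05959458 0.35620225]
[[ 0.696  0.718 -0.008]
 [-0.006 -0.005 -1.   ]
 [-0.718  0.696  0.001]]
```

View pics/w2.png

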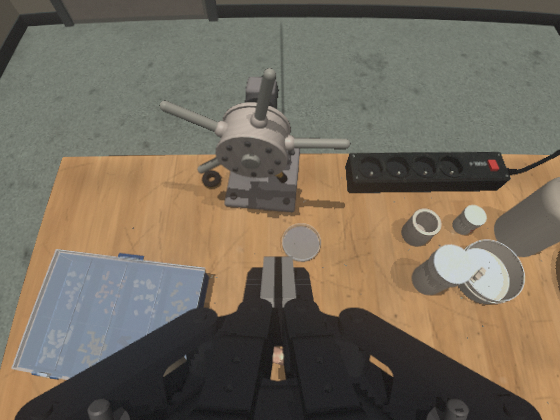

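View pics/s2.png

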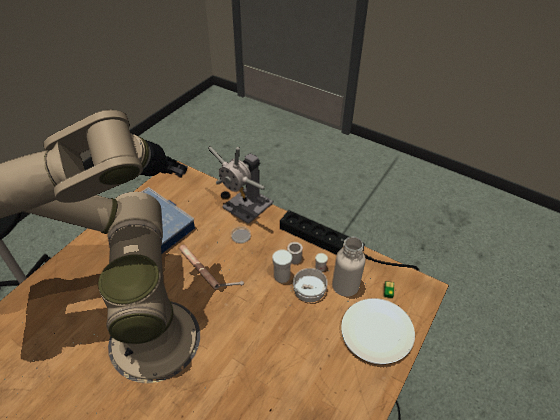

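The wrist view shows the left spoke tip at (163,106), top tip at (270,73), right tip at (346,145) and the stem at about (284,178). The scene view now sees the wheel at about (240,180). I'll zoom both and triangulate.

```bash
python3 - <<'E'
from h import *
a=cv2.resize(cv2.imread("pics/w2.png")[50:220,150:360],None,fx=3.6,fy=3.5,interpolation=cv2.INTER_CUBIC)
cv2.imwrite("pics/w2z.png",a)
a=cv2.resize(cv2.imread("pics/s2.png")[140:230,190:310],None,fx=6,fy=6,interpolation=cv2.INTER_CUBIC)
cv2.imwrite("pics/s2z.png",a)
E
```

```text
(no output)
```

View pics/w2z.png

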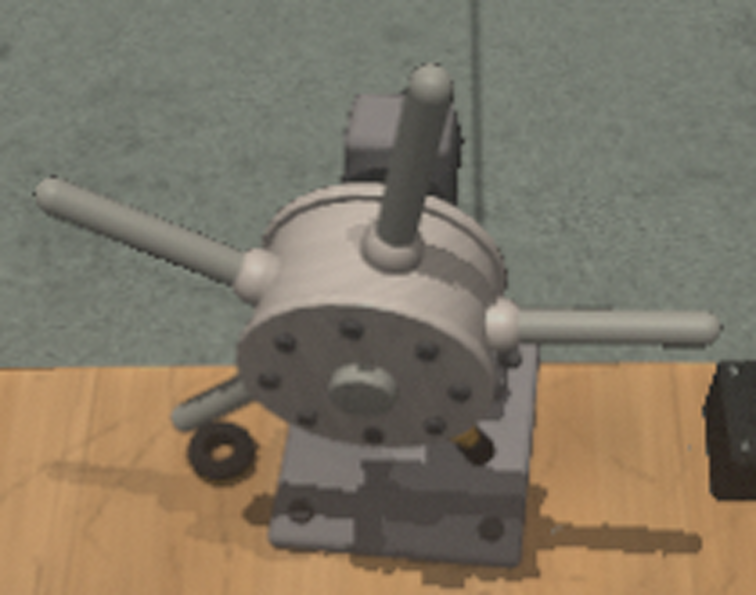

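View pics/s2z.png

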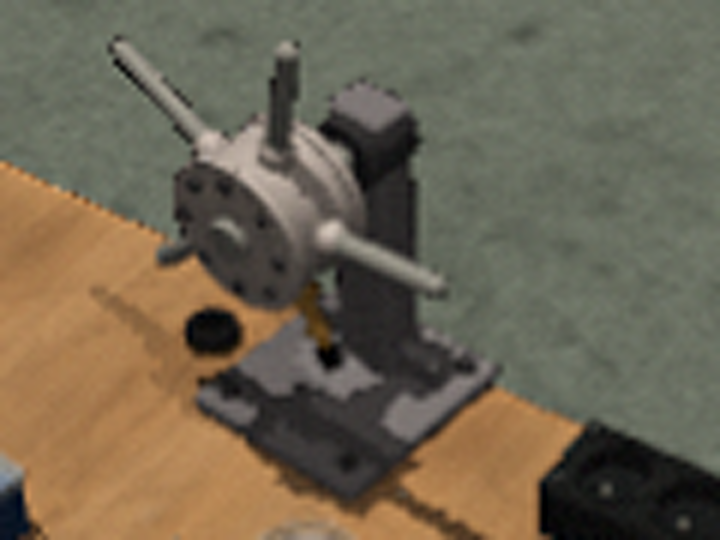

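```bash
python3 - <<'E'
from h import *
z=np.load("w2.npz");cw=cam("wrist",dict(ee_pos=z["p"],eef_rot=z["r"]));cs=cam("scene");ct=cam("top")
W={"left":(50,192),"top":(431,82),"right":(708,328),"stem":(480,450)}
S={"left":(122,48),"top":(287,52),"right":(435,286),"stem":(329,356)}
T={"left":(115,235),"right":(615,312),"top":(372,250)}
P={}
for k in W:
    rs=[ray((150+W[k][0]/3.6,50+W[k][1]/3.5),cw),ray((190+S[k][0]/6,140+S[k][1]/6),cs)]
    if k in T: rs.append(ray((140+T[k][0]/6,150+T[k][1]/6),ct))
    M=[np.eye(3)-np.outer(d,d) for o,d in rs]
    p=np.linalg.solve(sum(M),sum(m@o for m,(o,d) in zip(M,rs)));P[k]=p
    print(k,p.round(4),[round(1000*np.linalg.norm(m@(p-o)),1) for m,(o,d) in zip(M,rs)])
L,Tp,Rt=P["left"],P["top"],P["right"]
for a,b in [("left","top"),("top","right"),("left","right")]: print(a,b,np.linalg.norm(P[a]-P[b]))
d=(Rt-L)[:2];print("yaw",np.degrees(np.arctan2(d[0],-d[1])))
# angles of tips about axis: chord-circle fit with known radius 0.117
yaw=np.arctan2(d[0],-d[1]);h=np.array([-np.sin(yaw)*-1, -np.cos(yaw)])  # right dir
h=np.array([d[0],d[1]])/np.linalg.norm(d)
q={k:np.array([P[k][:2]@h,P[k][2]]) for k in P}
from scipy.optimize import least_squares
f=lambda x:np.concatenate([q[k]-(x[:2]+(.117 if k!="stem" else .090)*np.array([np.sin(x[2]+o),np.cos(x[2]+o)])) for k,o in (("left",-1.2566),("top",0),("right",1.2566),("stem",2.513))])
r=least_squares(f,[0,.17,0]);print("c",r.x,"top spoke angle to right deg",np.degrees(r.x[2]),"res mm",(r.fun*1000).round(1))
c2=np.mean([P[k][:2] for k in("left","right")],axis=0)
n=np.array([-h[1],h[0]]);off=np.mean([P[k][:2]@n for k in P])
hub=h*r.x[0]+n*off;print("hub xy",hub,"h",h,"n",n)
E
```

```text
left [0.5077 0.1864 0.2265] [np.float64(1.7), np.float64(1.9), np.float64(1.0)]
top [0.4949 0.0647 0.2818] [np.float64(1.7), np.float64(0.1), np.float64(1.8)]
right [ 0.4842 -0.028   0.1827] [np.float64(2.4), np.float64(2.0), np.float64(4.2)]
stem [0.4918 0.0499 0.0886] [np.float64(0.7), np.float64(0.7)]
left top 0.13424876061662397
top right 0.1361062008909564
left right 0.22006610563169265
yaw -6.24369978958497
c [-0.14034405  0.16892981  0.19813812] top spoke angle to right deg 11.352478235103433 res mm [ 1.8  0.2 -0.9 -1.9 -0.7  0.2 -0.3  1.5]
hub xy [0.49668733 0.08684066] h [-0.10875757 -0.9940683 ] n [ 0.9940683  -0.10875757]
```

Fit residuals are at most 2 mm. The hub is at (0.497, 0.087, 0.169), the top spoke leans 11° right, and the stem is at 155° right. Next I approach the right side of the top spoke.

Request:
{"name": "servo_tool", "arguments": {"rows": [{"translation": [3, 1.2, 0.8], "rot": [0, 0, 0], "grip": 0}, {"translation": [6, 2.5, 1.6], "rot": [0, 0, 0], "grip": 0}, {"translation": [9, 3.7, 2.4], "rot": [0, 0, 0], "grip": 0}, {"translation": [12, 5, 3], "rot": [0, 0, 0], "grip": 0}, {"translation": [14, 6, 3], "rot": [0, 0, 0], "grip": 0}]}}

```text
clock: 2.35
ee_pos: [0.4219, 0.027, 0.295]
eef_rot: [1.479, 0.627, -0.637]
force: [-0.6, -0.3, 0.4]
gripper_width: -0.0001
```

```bash
cat >> h.py <<'E'
HUB=np.array([.4967,.0868,.1693]);H=np.array([-.1088,-.9941,0]);N=np.array([.9941,-.1088,0]);Z=np.array([0,0,1.])
def rel(p):
    d=p-HUB;return (np.array([d@H,d@N,d@Z])*1000).round(1)
def go(h,n,z,s=None):
    s=s or bot.state();A=R.from_rotvec(s["eef_rot"]).as_matrix()
    p=HUB+(h*H+n*N+z*Z)/1000
    return (A.T@(p-s["ee_pos"])*100).round(2)
E
python3 - <<'E'
from h import *
s=bot.state();A=R.from_rotvec(s["eef_rot"]).as_matrix();print(s["clock"],s["qpos"].round(2),s["ee_pos"],s["force"],rel(s["ee_pos"]));print(A.round(3))
print(go(58,8,94,s))
cv2.imwrite("pics/w3.png",bot.camera("wrist")[:,:,::-1])
E
```

```text
2.35 [-0.37 -0.37  2.18  0.42  0.65  0.96] [0.4219282  0.02698406 0.29504842] [-0.59273894 -0.34386988  0.44363488] [ 67.6 -67.8 125.7]
[[ 0.691  0.723 -0.007]
 [-0.005 -0.004 -1.   ]
 [-0.723  0.691  0.001]]
[ 7.57  3.33 -0.18]
```

View pics/w3.png

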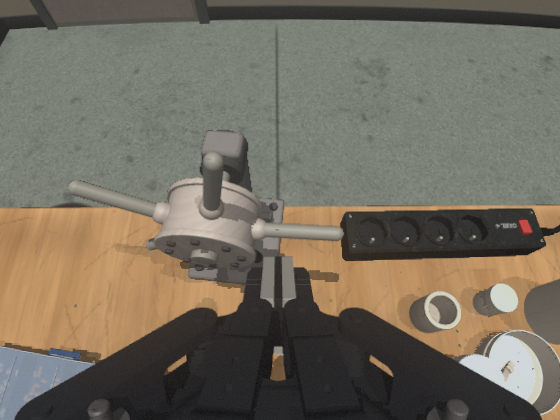

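The fingertips at (280,270) are clear to the right of the top spoke at (212,165), so I go into the plane.

Request:
{"name": "servo_tool", "arguments": {"rows": [{"translation": [1.8, 0.8, 0], "rot": [0, 0, 0], "grip": 0}, {"translation": [3.8, 1.7, 0], "rot": [0, 0, 0], "grip": 0}, {"translation": [5.7, 2.5, 0], "rot": [0, 0, 0], "grip": 0}, {"translation": [7.5, 3.3, 0], "rot": [0, 0, 0], "grip": 0}, {"translation": [7.5, 3.3, 0], "rot": [0, 0, 0], "grip": 0}]}}

```text
clock: 2.9
ee_pos: [0.4972, 0.0267, 0.2644]
eef_rot: [1.479, 0.627, -0.637]
force: [-0.3, -0.2, 0.7]
gripper_width: 0.0001
```

```bash
python3 - <<'E'
from h import *
s=bot.state();A=R.from_rotvec(s["eef_rot"]).as_matrix();print(s["clock"],s["qpos"].round(2),s["ee_pos"],s["force"],rel(s["ee_pos"]));print(A.round(3))
# path: finger centre offset 14mm
for t in (11,0,-12,-24,-36,-48,-60,-72):
    a=np.radians(t);h=100*np.sin(a)+14*np.cos(a);z=100*np.cos(a)-14*np.sin(a);print(t,round(h),round(z),go(h,8,z,s))
cv2.imwrite("pics/w4.png",bot.camera("wrist")[:,:,::-1])
E
```

```text
2.9 [-0.28 -0.12  2.08  0.43  0.47  0.98] [0.49715394 0.02667461 0.26439201] [-0.29885317 -0.16977529  0.68923685] [59.7  7.  95.1]
[[ 0.691  0.723 -0.006]
 [-0.005 -0.004 -1.   ]
 [-0.723  0.691  0.001]]
11 33 95 [ 0.23  0.3  -2.66]
0 14 100 [ 0.03  0.75 -4.54]
-12 -7 101 [ 0.13  0.96 -6.64]
-24 -28 97 [ 0.54  0.86 -8.7 ]
-36 -47 89 [  1.25   0.46 -10.65]
-48 -65 77 [  2.23  -0.22 -12.39]
-60 -80 62 [  3.43  -1.16 -13.85]
-72 -91 44 [  4.8   -2.32 -14.97]
```

View pics/w4.png

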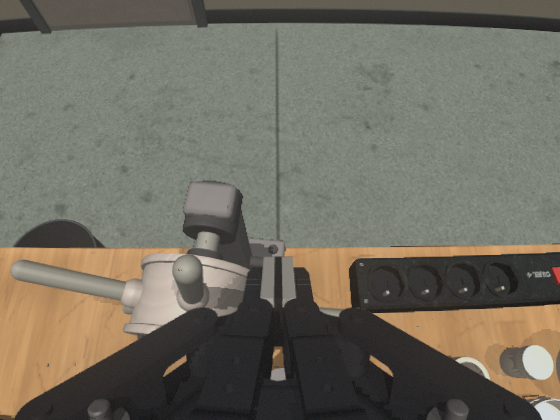

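Request:
{"name": "servo_tool", "arguments": {"rows": [{"translation": [0, 0.1, -0.7], "rot": [0, 0, 0], "grip": 0}, {"translation": [0, 0.2, -1.4], "rot": [0, 0, 0], "grip": 0}, {"translation": [0, 0.3, -2.1], "rot": [0, 0, 0], "grip": 0}, {"translation": [0, 0.4, -2.7], "rot": [0, 0, 0], "grip": 0}, {"translation": [0, 0.5, -3.3], "rot": [0, 0, 0], "grip": 0}]}}

```text
clock: 3.45
ee_pos: [0.4996, 0.061, 0.2702]
eef_rot: [1.478, 0.623, -0.632]
force: [-1.0, -1.0, 2.0]
gripper_width: 0.0001
```

Request:
{"name": "servo_tool", "arguments": {"rows": [{"translation": [0, 0.1, -0.6], "rot": [0, 0, 0], "grip": 0}, {"translation": [0, 0.2, -1.2], "rot": [0, 0, 0], "grip": 0}, {"translation": [0, 0.3, -1.8], "rot": [0, 0, 0], "grip": 0}, {"translation": [0, 0.4, -2.4], "rot": [0, 0, 0], "grip": 0}, {"translation": [0.1, 0.4, -3.0], "rot": [0, 0, 0], "grip": 0}]}}

```text
clock: 3.95
ee_pos: [0.5032, 0.0908, 0.2719]
eef_rot: [1.478, 0.624, -0.633]
force: [-0.4, -2.3, -0.8]
gripper_width: -0.0003
```

```bash
python3 - <<'E'
from h import *
s=bot.state();print(s["clock"],s["qpos"].round(2),s["force"],rel(s["ee_pos"]))
for t in (-12,-24,-36,-48,-60,-72):
    a=np.radians(t);h=100*np.sin(a)+14*np.cos(a);z=100*np.cos(a)-14*np.sin(a);print(t,round(h),round(z),go(h,8,z,s))
cv2.imwrite("pics/w5.png",bot.camera("wrist")[:,:,::-1])
im=bot.camera("scene")[:,:,::-1];cv2.imwrite("pics/s5.png",cv2.resize(im[120:230,170:310],None,fx=5,fy=5,interpolation=cv2.INTER_CUBIC))
E
```

```text
3.95 [-0.07 -0.08  2.03  0.11  0.43  1.42] [-0.3595167  -2.29111339 -0.83937822] [ -4.7   6.  102.6]
-12 -7 101 [ 0.29  0.03 -0.22]
-24 -28 97 [ 0.7  -0.07 -2.29]
-36 -47 89 [ 1.41 -0.47 -4.24]
-48 -65 77 [ 2.38 -1.15 -5.98]
-60 -80 62 [ 3.58 -2.09 -7.44]
-72 -91 44 [ 4.95 -3.25 -8.56]
```

View pics/w5.png

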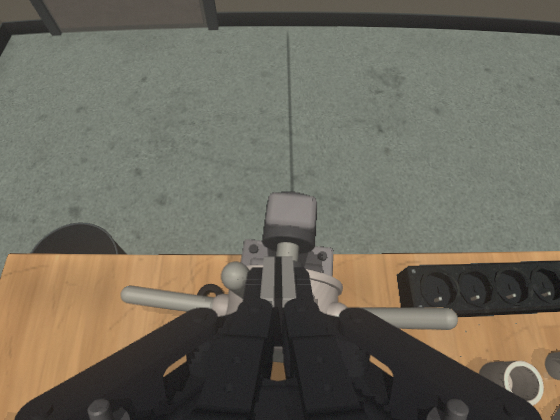

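View pics/s5.png

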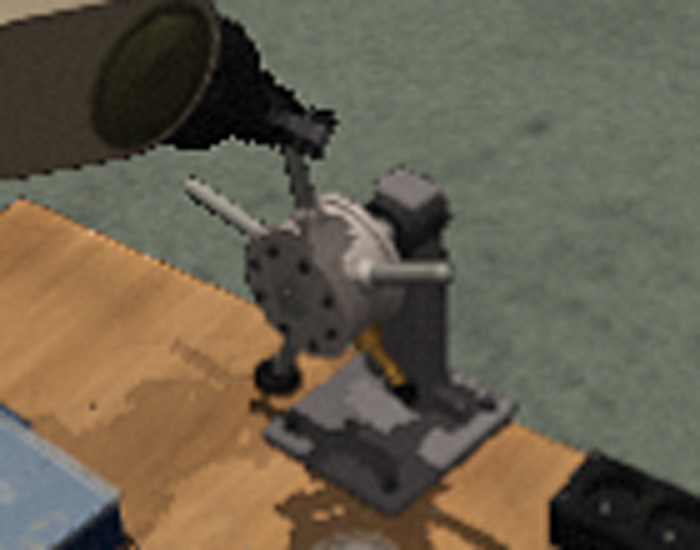

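The wheel is turning: the pushed spoke's tip is at (235,275), left of the fingers, with about 2.3 N on the tool. I keep following the arc.

Request:
{"name": "servo_tool", "arguments": {"rows": [{"translation": [0.2, 0, -0.7], "rot": [0, 0, 0], "grip": 0}, {"translation": [0.4, 0, -1.4], "rot": [0, 0, 0], "grip": 0}, {"translation": [0.7, 0, -2.2], "rot": [0, 0, 0], "grip": 0}, {"translation": [0.9, -0.2, -2.9], "rot": [0, 0, 0], "grip": 0}, {"translation": [1.2, -0.3, -3.6], "rot": [0, 0, 0], "grip": 0}]}}

```text
clock: 4.55
ee_pos: [0.5097, 0.1271, 0.2608]
eef_rot: [1.477, 0.624, -0.633]
force: [-3.2, -2.1, 0.5]
gripper_width: -0.0001
```

Request:
{"name": "servo_tool", "arguments": {"rows": [{"translation": [0.2, -0.2, -0.6], "rot": [0, 0, 0], "grip": 0}, {"translation": [0.5, -0.4, -1.2], "rot": [0, 0, 0], "grip": 0}, {"translation": [0.9, -0.6, -1.8], "rot": [0, 0, 0], "grip": 0}, {"translation": [1.2, -0.9, -2.4], "rot": [0, 0, 0], "grip": 0}, {"translation": [1.6, -1.2, -3.0], "rot": [0, 0, 0], "grip": 0}]}}

```text
clock: 5.05
ee_pos: [0.5126, 0.1569, 0.2413]
eef_rot: [1.478, 0.623, -0.632]
force: [0.3, -1.6, 0.6]
gripper_width: 0.0003
```

```bash
python3 - <<'E'
from h import *
s=bot.state();print(s["clock"],s["qpos"].round(2),s["force"],rel(s["ee_pos"]))
for t in (-48,-60,-72):
    a=np.radians(t);h=100*np.sin(a)+14*np.cos(a);z=100*np.cos(a)-14*np.sin(a);print(t,round(h),round(z),go(h,8,z,s))
cv2.imwrite("pics/w6.png",bot.camera("wrist")[:,:,::-1])
im=bot.camera("scene")[:,:,::-1];cv2.imwrite("pics/s6.png",cv2.resize(im[120:230,170:310],None,fx=5,fy=5,interpolation=cv2.INTER_CUBIC))
E
```

```text
5.05 [ 0.12  0.04  2.01 -0.27  0.35  1.91] [ 0.33021672 -1.5926664   0.59180834] [-71.4   8.2  72. ]
-48 -65 77 [-0.45  0.31  0.64]
-60 -80 62 [ 0.75 -0.63 -0.82]
-72 -91 44 [ 2.12 -1.79 -1.94]
```

View pics/w6.png

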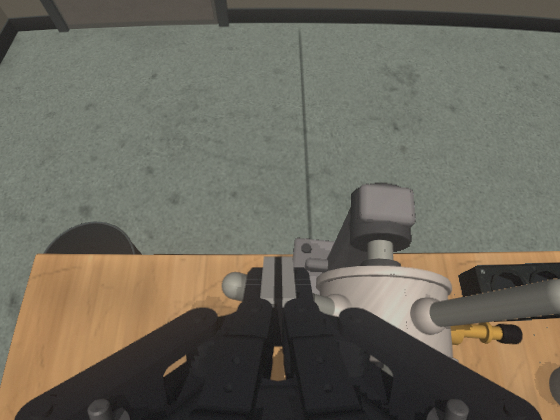

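View pics/s6.png

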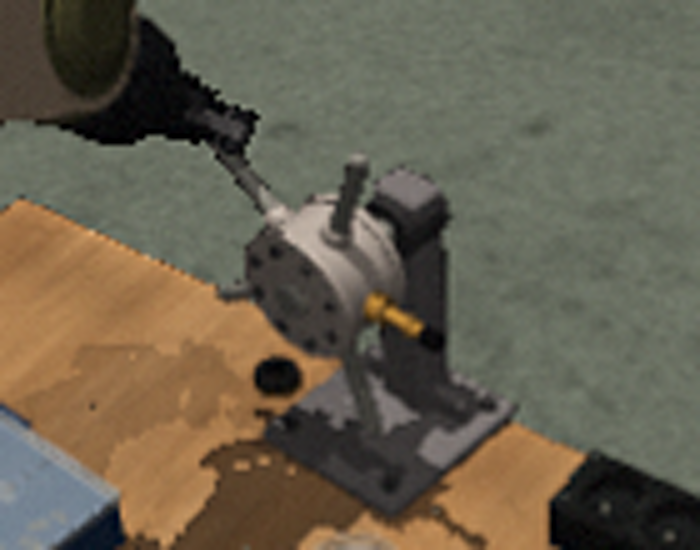

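The stem now points right, the pushed spoke is at about -55°, and the next spoke is at about +20°. I retreat up and back, then measure before the second stroke.

Request:
{"name": "servo_tool", "arguments": {"rows": [{"translation": [-0.5, 0.3, 0.5], "rot": [0, 0, 0], "grip": 0}, {"translation": [-3, 0.3, 0.5], "rot": [0, 0, 0], "grip": 0}, {"translation": [-6, 0.3, 0.5], "rot": [0, 0, 0], "grip": 0}, {"translation": [-9.5, 0.3, 0.5], "rot": [0, 0, 0], "grip": 0}, {"translation": [-12, 0.3, 0.5], "rot": [0, 0, 0], "grip": 0}]}}

```text
clock: 5.65
ee_pos: [0.4302, 0.153, 0.3312]
eef_rot: [1.478, 0.624, -0.63]
force: [0.1, -0.7, 0.1]
gripper_width: 0.0001
```

Request:
{"name": "servo_tool", "arguments": {"rows": [{"translation": [0, 0, 3], "rot": [0, 0, 0], "grip": 0}, {"translation": [0, 0, 6], "rot": [0, 0, 0], "grip": 0}, {"translation": [0, 0, 9.5], "rot": [0, 0, 0], "grip": 0}, {"translation": [0, 0, 12.5], "rot": [0, 0, 0], "grip": 0}, {"translation": [0, 0, 14.5], "rot": [0, 0, 0], "grip": 0}]}}

```text
clock: 6.15
ee_pos: [0.4307, 0.0067, 0.3303]
eef_rot: [1.478, 0.622, -0.63]
force: [1.0, 0.9, -0.3]
gripper_width: -0.0001
```

```bash
python3 - <<'E'
from h import *
s=bot.state();print(s["clock"],s["qpos"].round(2),s["force"],rel(s["ee_pos"]),s["ee_pos"],s["eef_rot"])
print(go(75,8,94,s))
cv2.imwrite("pics/w7.png",bot.camera("wrist")[:,:,::-1])
im=bot.camera("scene")[:,:,::-1];cv2.imwrite("pics/s7.png",cv2.resize(im[120:230,170:310],None,fx=5,fy=5,interpolation=cv2.INTER_CUBIC))
E
```

```text
6.15 [-0.45 -0.38  2.09  0.45  0.76  0.91] [ 1.04047642  0.86358494 -0.29638704] [ 86.8 -56.9 161. ] [0.43065695 0.00666627 0.3303325 ] [ 1.47802894  0.62230249 -0.62968411]
[ 9.39  0.06 -0.51]
```

View pics/w7.png

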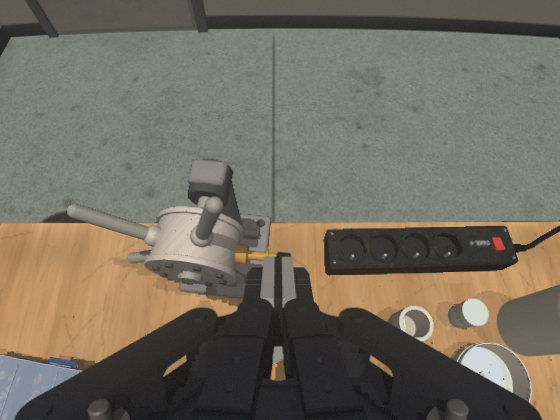

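View pics/s7.png

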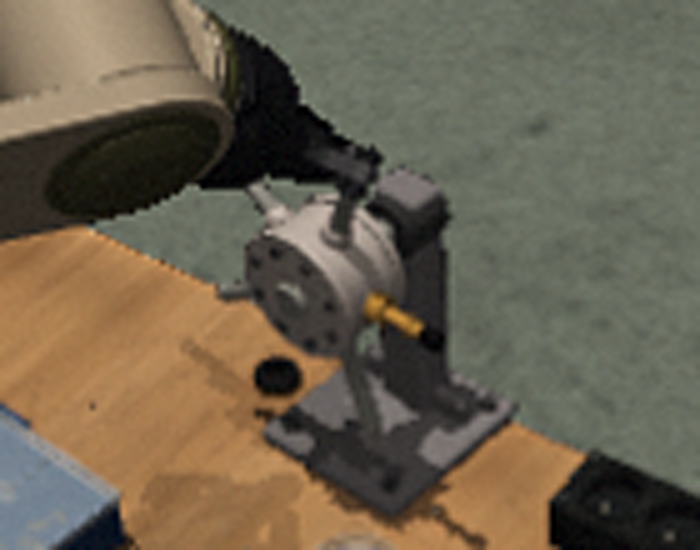

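```bash
cat >> h.py <<'E'
def ang(px,cm):
    p=onplane(px,cm,HUB,N);r=rel(p);return r,round(float(np.degrees(np.arctan2(r[0],r[2]))),1),round(float(np.hypot(r[0],r[2])),1)
E
python3 - <<'E'
from h import *
s=bot.state();c=cam("wrist",s)
print(ang((213,206),c),ang((77,212),c))
print(go(62,8,94,s))
E
```

```text
(array([ 34.8,  -0. , 106.8]), 18.0, 112.3) (array([-89.4,   0. ,  68.8]), -52.4, 112.8)
[ 9.45  0.17 -1.88]
```

Spoke B is at about 18–20° right, so I enter beside it at h of about 70.

Request:
{"name": "servo_tool", "arguments": {"rows": [{"translation": [2.5, 0, -0.5], "rot": [0, 0, 0], "grip": 0}, {"translation": [5, 0, -1], "rot": [0, 0, 0], "grip": 0}, {"translation": [7.5, 0.1, -1.5], "rot": [0, 0, 0], "grip": 0}, {"translation": [9.4, 0.1, -1.5], "rot": [0, 0, 0], "grip": 0}, {"translation": [9.4, 0.1, -1.5], "rot": [0, 0, 0], "grip": 0}]}}

```text
clock: 6.75
ee_pos: [0.497, 0.0245, 0.2609]
eef_rot: [1.477, 0.63, -0.631]
force: [-0.9, -0.4, -0.3]
gripper_width: 0.0004
```

```bash
python3 - <<'E'
from h import *
s=bot.state();print(s["clock"],s["qpos"].round(2),s["force"],rel(s["ee_pos"]))
for t in (18,6,-6,-18,-30,-42,-54,-66,-72):
    a=np.radians(t);h=100*np.sin(a)+14*np.cos(a);z=100*np.cos(a)-14*np.sin(a);print(t,round(h),round(z),go(h,8,z,s))
E
```

```text
6.75 [-0.29 -0.12  2.09  0.46  0.47  0.94] [-0.90101253 -0.37766634 -0.26107731] [61.9  7.1 91.6]
18 44 91 [ 0.25  0.15 -1.75]
6 24 98 [-0.12  0.8  -3.72]
-6 3 101 [-0.18  1.17 -5.8 ]
-18 -18 99 [ 0.09  1.23 -7.9 ]
-30 -38 94 [ 0.66  0.99 -9.91]
-42 -57 84 [  1.51   0.44 -11.77]
-54 -73 70 [  2.61  -0.37 -13.37]
-66 -86 53 [  3.91  -1.42 -14.66]
-72 -91 44 [  4.62  -2.02 -15.17]
```

Request:
{"name": "servo_tool", "arguments": {"rows": [{"translation": [0, 0.1, -0.7], "rot": [0, 0, 0], "grip": 0}, {"translation": [0, 0.2, -1.4], "rot": [0, 0, 0], "grip": 0}, {"translation": [0, 0.4, -2.1], "rot": [0, 0, 0], "grip": 0}, {"translation": [0, 0.6, -2.8], "rot": [0, 0, 0], "grip": 0}, {"translation": [-0.1, 0.8, -3.6], "rot": [0, 0, 0], "grip": 0}]}}

```text
clock: 7.25
ee_pos: [0.5018, 0.0598, 0.27]
eef_rot: [1.478, 0.624, -0.629]
force: [0.0, -2.1, -1.2]
gripper_width: -0.0002
```

Request:
{"name": "servo_tool", "arguments": {"rows": [{"translation": [0, 0.1, -0.7], "rot": [0, 0, 0], "grip": 0}, {"translation": [0, 0.2, -1.4], "rot": [0, 0, 0], "grip": 0}, {"translation": [0, 0.3, -2.1], "rot": [0, 0, 0], "grip": 0}, {"translation": [0, 0.4, -2.8], "rot": [0, 0, 0], "grip": 0}, {"translation": [0.1, 0.4, -3.6], "rot": [0, 0, 0], "grip": 0}]}}

```text
clock: 7.75
ee_pos: [0.5054, 0.0957, 0.2721]
eef_rot: [1.478, 0.624, -0.629]
force: [0.6, -1.4, -0.6]
gripper_width: 0.0
```

Request:
{"name": "servo_tool", "arguments": {"rows": [{"translation": [0.1, 0, -0.7], "rot": [0, 0, 0], "grip": 0}, {"translation": [0.3, 0, -1.4], "rot": [0, 0, 0], "grip": 0}, {"translation": [0.6, -0.1, -2.0], "rot": [0, 0, 0], "grip": 0}, {"translation": [0.8, -0.2, -2.6], "rot": [0, 0, 0], "grip": 0}, {"translation": [1.0, -0.3, -3.2], "rot": [0, 0, 0], "grip": 0}]}}

```text
clock: 8.25
ee_pos: [0.5102, 0.1275, 0.2626]
eef_rot: [1.478, 0.624, -0.63]
force: [-1.3, -2.0, -0.0]
gripper_width: 0.0002
```

```bash
python3 - <<'E'
from h import *
s=bot.state();print(s["clock"],s["qpos"].round(2),s["force"],rel(s["ee_pos"]))
for t in (-42,-48,-54,-60,-66,-72):
    a=np.radians(t);h=100*np.sin(a)+14*np.cos(a);z=100*np.cos(a)-14*np.sin(a);print(t,round(h),round(z),go(h,8,z,s))
cv2.imwrite("pics/w8.png",bot.camera("wrist")[:,:,::-1])
im=bot.camera("scene")[:,:,::-1];cv2.imwrite("pics/s8.png",cv2.resize(im[120:230,170:310],None,fx=5,fy=5,interpolation=cv2.INTER_CUBIC))
E
```

```text
8.25 [ 0.04 -0.03  2.01 -0.07  0.39  1.67] [-1.29948776 -1.95866204 -0.03603011] [-42.    9.   93.3]
-42 -57 84 [ 0.73 -0.62 -1.46]
-48 -65 77 [ 1.25 -1.   -2.3 ]
-54 -73 70 [ 1.82 -1.44 -3.07]
-60 -80 62 [ 2.45 -1.94 -3.76]
-66 -86 53 [ 3.11 -2.5  -4.36]
-72 -91 44 [ 3.81 -3.1  -4.87]
```

View pics/w8.png

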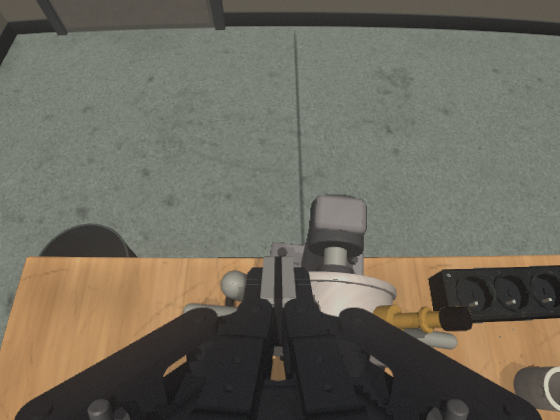

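View pics/s8.png

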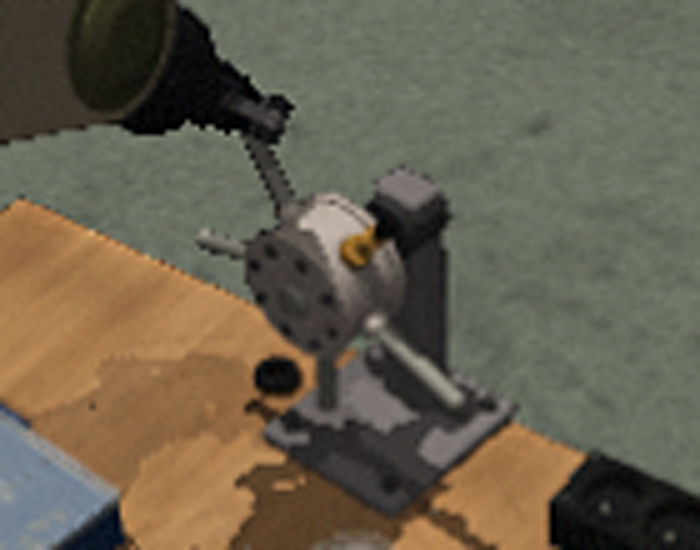

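The stem is at the upper right at about 45°, with its cap at (465,318), and everything is clear. I continue down the left side.

Request:
{"name": "servo_tool", "arguments": {"rows": [{"translation": [0.3, -0.2, -0.6], "rot": [0, 0, 0], "grip": 0}, {"translation": [0.6, -0.4, -1.2], "rot": [0, 0, 0], "grip": 0}, {"translation": [0.9, -0.7, -1.8], "rot": [0, 0, 0], "grip": 0}, {"translation": [1.2, -0.9, -2.3], "rot": [0, 0, 0], "grip": 0}, {"translation": [1.6, -1.2, -2.8], "rot": [0, 0, 0], "grip": 0}]}}

```text
clock: 8.85
ee_pos: [0.5132, 0.1552, 0.2427]
eef_rot: [1.478, 0.624, -0.63]
force: [-0.4, -3.1, -0.0]
gripper_width: -0.0004
```

```bash
python3 - <<'E'
from h import *
s=bot.state();print(s["clock"],s["qpos"].round(2),s["force"],rel(s["ee_pos"]))
for t in (-54,-60,-66,-72):
    a=np.radians(t);h=100*np.sin(a)+14*np.cos(a);z=100*np.cos(a)-14*np.sin(a);print(t,round(h),round(z),go(h,8,z,s))
cv2.imwrite("pics/w9.png",bot.camera("wrist")[:,:,::-1])
im=bot.camera("scene")[:,:,::-1];cv2.imwrite("pics/s9.png",cv2.resize(im[120:230,170:310],None,fx=5,fy=5,interpolation=cv2.INTER_CUBIC))
E
```

```text
8.85 [ 0.12  0.03  2.01 -0.25  0.35  1.89] [-0.38584451 -3.05439847 -0.04147644] [-69.8   9.   73.4]
-54 -73 70 [ 0.19 -0.27 -0.29]
-60 -80 62 [ 0.81 -0.78 -0.98]
-66 -86 53 [ 1.48 -1.33 -1.59]
-72 -91 44 [ 2.18 -1.93 -2.1 ]
```

View pics/w9.png

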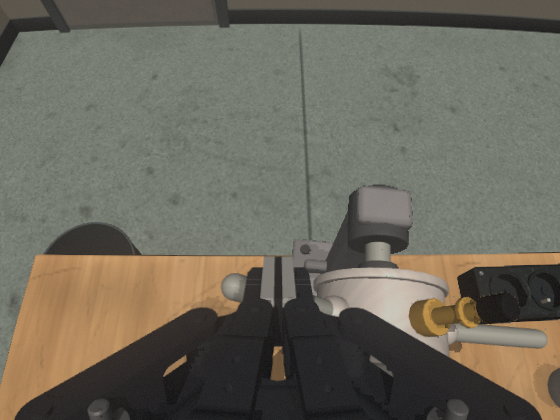

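View pics/s9.png

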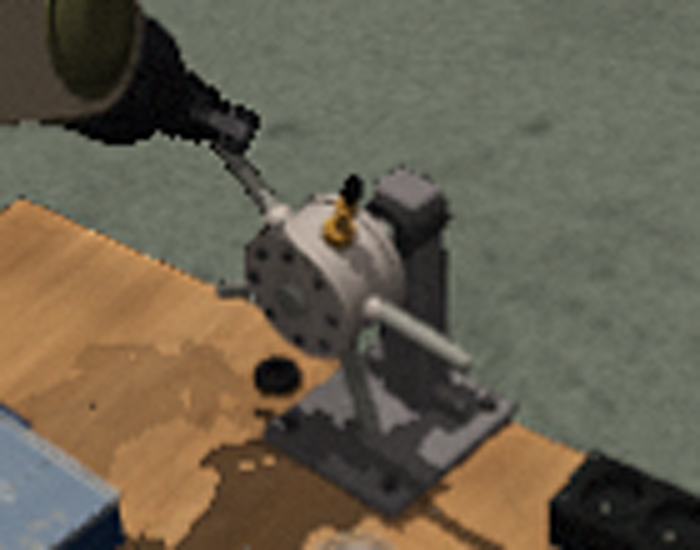

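The stem is now about 20° right. I advance about 12° slowly, then measure.

Request:
{"name": "servo_tool", "arguments": {"rows": [{"translation": [0.3, -0.3, -0.3], "rot": [0, 0, 0], "grip": 0}, {"translation": [0.6, -0.6, -0.7], "rot": [0, 0, 0], "grip": 0}, {"translation": [0.9, -0.9, -1.0], "rot": [0, 0, 0], "grip": 0}, {"translation": [1.2, -1.1, -1.3], "rot": [0, 0, 0], "grip": 0}, {"translation": [1.4, -1.3, -1.5], "rot": [0, 0, 0], "grip": 0}]}}

```text
clock: 9.45
ee_pos: [0.5139, 0.1702, 0.2233]
eef_rot: [1.478, 0.624, -0.63]
force: [-0.1, -2.0, 1.3]
gripper_width: 0.0001
```

```bash
python3 - <<'E'
from h import *
s=bot.state();print(s["clock"],s["force"],rel(s["ee_pos"]))
for r in (97,):
  for t in (-66,-72,-78):
    a=np.radians(t);h=100*np.sin(a)+14*np.cos(a);z=100*np.cos(a)-14*np.sin(a);print(t,round(h),round(z),go(h,8,z,s))
w=bot.camera("wrist")[:,:,::-1]
cv2.imwrite("pics/w10.png",w);np.savez("w10.npz",p=s["ee_pos"],r=s["eef_rot"])
im=bot.camera("scene")[:,:,::-1];cv2.imwrite("pics/s10.png",cv2.resize(im[130:230,190:310],None,fx=6,fy=6,interpolation=cv2.INTER_CUBIC))
E
```

```text
9.45 [-0.09961272 -1.9732848   1.33014125] [-84.7   8.   54. ]
-66 -86 53 [ 0.04 -0.03 -0.09]
-72 -91 44 [ 0.75 -0.63 -0.6 ]
-78 -95 34 [ 1.47 -1.28 -1.01]
```

View pics/w10.png

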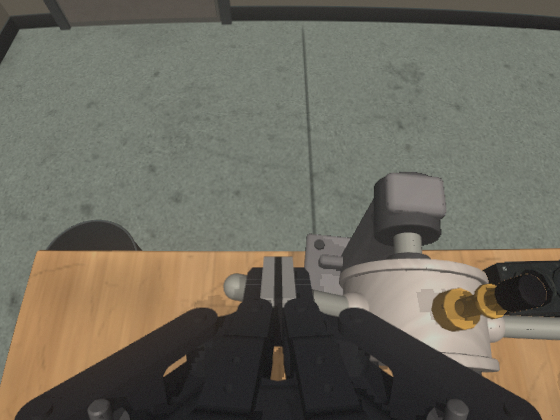

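View pics/s10.png

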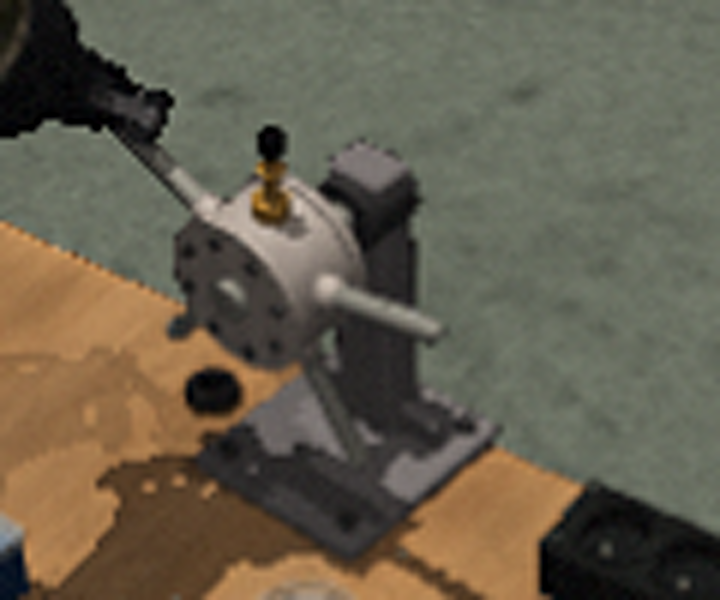

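```bash
python3 - <<'E'
from h import *
z=np.load("w10.npz");c=cam("wrist",dict(ee_pos=z["p"],eef_rot=z["r"]));cs=cam("scene")
print("w stem",ang((526,291),c),"w left",ang((235,287),c))
print("s cap",ang((190+271/6,130+130/6),cs),"s right",ang((190+435/6,130+330/6),cs))
E
```

```text
w stem (array([ 7.6,  0. , 92.5]), 4.7, 92.8) w left (array([-105.8,    0. ,   48.5]), -65.4, 116.4)
s cap (array([10.7,  0. , 96.4]), 6.3, 97.0) s right (array([113.4,  -0. ,  24. ]), 78.1, 115.9)
```

All four readings put the stem 5–7° right, so I advance about 6° more.

Request:
{"name": "servo_tool", "arguments": {"rows": [{"translation": [0.2, -0.1, -0.1], "rot": [0, 0, 0], "grip": 0}, {"translation": [0.4, -0.3, -0.3], "rot": [0, 0, 0], "grip": 0}, {"translation": [0.6, -0.5, -0.5], "rot": [0, 0, 0], "grip": 0}, {"translation": [0.7, -0.6, -0.6], "rot": [0, 0, 0], "grip": 0}, {"translation": [0.7, -0.6, -0.6], "rot": [0, 0, 0], "grip": 0}]}}

```text
clock: 10.05
ee_pos: [0.5142, 0.1767, 0.2129]
eef_rot: [1.477, 0.626, -0.63]
force: [0.1, -0.1, 1.0]
gripper_width: 0.0003
```

Request:
{"name": "servo_tool", "arguments": {"rows": [{"translation": [-0.3, 0.4, 0.2], "rot": [0, 0, 0], "grip": 0}, {"translation": [-2, 0.8, 0.2], "rot": [0, 0, 0], "grip": 0}, {"translation": [-5, 0.8, 0.2], "rot": [0, 0, 0], "grip": 0}, {"translation": [-9, 0.8, 0.2], "rot": [0, 0, 0], "grip": 0}, {"translation": [-13, 0.8, 0.2], "rot": [0, 0, 0], "grip": 0}]}}

```text
clock: 10.55
ee_pos: [0.4285, 0.1749, 0.3128]
eef_rot: [1.477, 0.627, -0.631]
force: [0.9, 0.3, 1.6]
gripper_width: 0.0
```

Request:
{"name": "servo_tool", "arguments": {"rows": [{"translation": [-3, -2.5, 0], "rot": [0, 0, 0], "grip": 0}, {"translation": [-6, -5, 0], "rot": [0, 0, 0], "grip": 0}, {"translation": [-9, -7.5, 1], "rot": [0, 0, 0], "grip": 0}, {"translation": [-10, -9, 3], "rot": [0, 0, 0], "grip": 0}, {"translation": [-10, -9, 5], "rot": [0, 0, 0], "grip": 0}]}}

```text
clock: 11.05
ee_pos: [0.2935, 0.1262, 0.3216]
eef_rot: [1.476, 0.629, -0.625]
force: [-0.4, 0.1, -0.0]
gripper_width: 0.0002
```

```bash
python3 - <<'E'
from h import *
s=bot.state();print(s["clock"],s["force"],rel(s["ee_pos"]),np.abs(s["dq"]).max())
w=bot.camera("wrist")[:,:,::-1]
cv2.imwrite("pics/w11.png",w);np.savez("w11.npz",p=s["ee_pos"],r=s["eef_rot"])
im=bot.camera("scene")[:,:,::-1];cv2.imwrite("pics/s11.png",cv2.resize(im[130:230,190:310],None,fx=6,fy=6,interpolation=cv2.INTER_CUBIC))
E
```

```text
11.05 [-0.40994955  0.14597192 -0.00375398] [ -17.1 -206.3  152.3] 2.1291771094683387
```

View pics/w11.png

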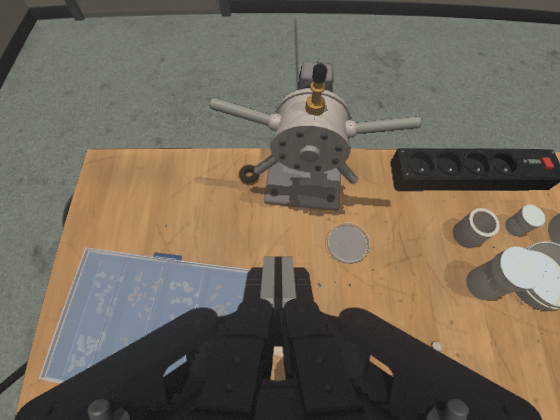

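View pics/s11.png

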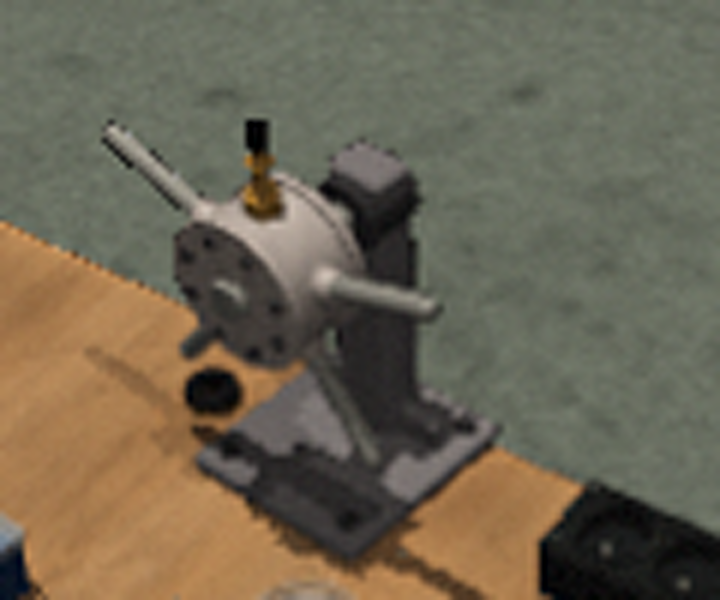

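The wheel is parked near upright. The arm was still moving in that picture, so I settle and measure again.

Request:
{"name": "servo_tool", "arguments": {"rows": [{"translation": [0, 0, 0], "rot": [0, 0, 0], "grip": 0}, {"translation": [0, 0, 0], "rot": [0, 0, 0], "grip": 0}, {"translation": [0, 0, 0], "rot": [0, 0, 0], "grip": 0}, {"translation": [0, 0, 0], "rot": [0, 0, 0], "grip": 0}, {"translation": [0, 0, 0], "rot": [0, 0, 0], "grip": 0}]}}

```text
clock: 11.65
ee_pos: [0.2954, 0.1257, 0.3217]
eef_rot: [1.477, 0.627, -0.63]
force: [-0.1, 0.7, -0.4]
gripper_width: 0.0003
```

```bash
python3 - <<'E'
from h import *
s=bot.state();print(s["clock"],s["force"],np.abs(s["dq"]).max())
w=bot.camera("wrist")[:,:,::-1]
cv2.imwrite("pics/w12.png",cv2.resize(w[55:225,195:435],None,fx=3.3,fy=3.3,interpolation=cv2.INTER_CUBIC));np.savez("w12.npz",p=s["ee_pos"],r=s["eef_rot"])
im=bot.camera("scene")[:,:,::-1];cv2.imwrite("pics/s12.png",cv2.resize(im[130:230,190:310],None,fx=6,fy=6,interpolation=cv2.INTER_CUBIC))
im=bot.camera("top")[:,:,::-1];cv2.imwrite("pics/t12.png",im)
a=cv2.imread("pics/t2.png");d=cv2.absdiff(a,im).max(2)
cv2.imwrite("pics/tc.png",np.vstack([a[160:300,90:440],im[160:300,90:440],cv2.cvtColor(d,8)[160:300,90:440]]))
E
```

```text
11.65 [-0.06162899  0.69220785 -0.39649136] 0.011253747418253954
```

View pics/w12.png

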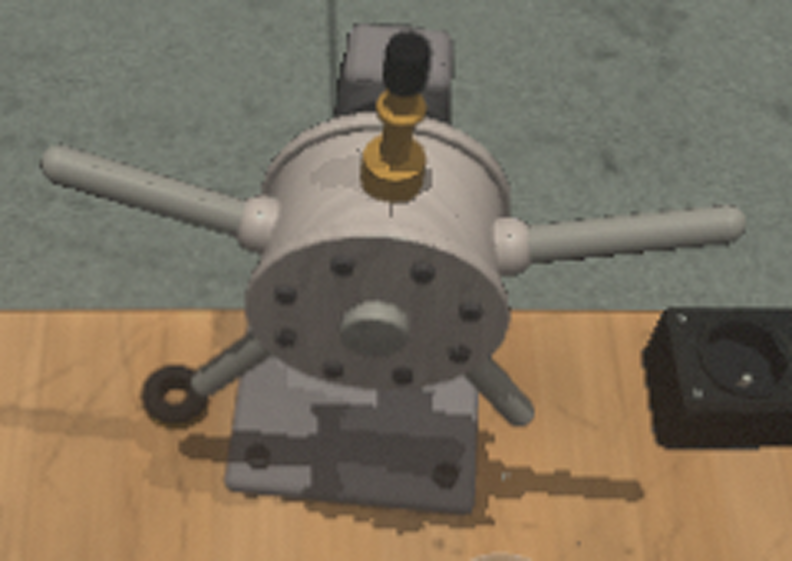

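View pics/tc.png

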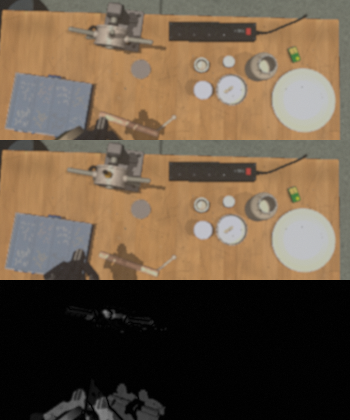

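```bash
python3 - <<'E'
from h import *
from scipy.optimize import least_squares
z=np.load("w12.npz");c=cam("wrist",dict(ee_pos=z["p"],eef_rot=z["r"]));cs=cam("scene")
w=lambda x,y:(195+x/3.3,55+y/3.3); t=lambda x,y:(190+x/6,130+y/6)
def fit(L,cm,nm):
    q={k:ang(p,cm) for k,p in L.items()}
    for k in q: print(nm,k,q[k][1],q[k][2])
    o={"stem":(0,93),"l":(-1.2566,116),"r":(1.2566,116),"ll":(-2.513,116),"lr":(2.513,116)}
    f=lambda x:np.concatenate([q[k][0][[0,2]]-(x[:2]+o[k][1]*np.array([np.sin(x[2]+o[k][0]),np.cos(x[2]+o[k][0])])) for k in q])
    r=least_squares(f,[0,0,0]);print(nm,"centre",r.x[:2].round(1),"deg",np.degrees(r.x[2]).round(2),"res",r.fun.round(1))
fit({"stem":w(409,44),"l":w(55,163),"r":w(734,222),"ll":w(202,383),"lr":w(520,412)},c,"wrist")
fit({"stem":t(257,126),"l":t(115,133),"r":t(434,308),"lr":t(371,452)},cs,"scene")
E
```

```text
wrist stem -1.3 95.4
wrist l -72.1 117.0
wrist r 71.3 114.7
wrist ll -143.2 116.8
wrist lr 144.5 113.6
wrist centre [-1.8  1. ] deg -0.09 res [-0.3  1.4  0.9 -0.7  0.2 -0.3 -0.2 -0.6 -0.7  0.2]
scene stem 0.7 94.2
scene l -70.3 111.9
scene r 71.4 119.5
scene lr 143.4 111.1
scene centre [1.6 2.6] deg 0.32 res [-1.  -1.4  3.1 -1.4  1.   0.4 -3.1  2.4]
```

The two views put the stem at -0.1° and +0.3°, well inside the 6° limit. The wheel is at rest, the bystanders are unchanged and the arm is clear, so I hand in.

```bash
python3 -c "
from station import bot
print(bot.job_done())"
```

```text
the job is handed in; nothing more can be done
None
```

The wheel is parked with the valve stem pointing straight up. I handed the job in at about 12 s of the 64 s allowed; the hand-in reports no verdict.

- **What I did:** I measured the wheel from the wrist, scene and top cameras and found the stem about 155° to the right of upright. With closed fingertips I pushed two spokes in turn over the top to the left at about 0.07 m/s. I then backed clear towards the robot.
- **Stem angle:** the last fit of stem and spoke tips gave -0.1° from the wrist view and +0.3° from the scene view, with residuals up to 1.4 mm and 3.1 mm. The limit is about 6°.
- **Forces:** tool force readings at the end of each move stayed below about 4 N. I saw no contact with the stem or drum in the pictures.
- **Bystanders:** comparing top views from before and after the pushes showed changes only at the wheel and the arm, so nothing else appears to have moved.
- **At rest:** I judged this from the pictures and did not measure the wheel's speed. The final force reading was near zero.
- **Checks that failed or disagreed:** none.

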